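# Roll the pewter collar up the gutter to its stop

### The job

With the fingertips, push the silvery pewter collar gently up its lane of the sloped gutter, over the copper strip and right up to the dark stop board, so that it stays there and does not roll back when you let go. Do not lift it or flick it, and leave the brass collar lying at the low end of the other lane, and the candle cup, rosette and mould block where they are.

Things in the scene. Friction and masses are not known exactly. Their poses are not given: they have to be found in the camera images.
- pewter_collar: silver-grey pewter bobbin lying across its lane, free to roll along it: two rims 60 mm in diameter, 8 mm thick; 60 mm long over all; waist 48 mm in diameter, 44 mm long. 0.25 to 0.5 kg, slippery. Origin at its centre, y along its axis; x and z turn as it rolls. Starts at the low end of the left or right lane (varies), against the lip, its centre at x = -0.07, z = 0.03 in the axes of ramp.
- brass_collar: yellow brass casting of the same shape and size, at the low end of the other lane; it must stay there. Origin at its centre.
- gutter: fixed wooden gutter of two parallel lanes, 222 mm long and 186 mm wide over all, sloping up at 7 degrees towards its own +x (the end away from the robot). Origin on the bench under its middle; z up. Its place and yaw vary. A collar that is let go short of the copper strip rolls back down to the lip.
- ramp (a point): middle of the gutter, on the plane of the lane floors, 45 mm above the bench; x points uphill along the floor, y left across the lanes, z square to the floor. In these axes the lane centre lines lie at y = +0.047 (left) and -0.047 (right); each lane is 72 mm wide between walls 26 mm high (outer walls 10 mm thick, middle one 22 mm).
- lip (a point): middle of the upper edge of the low wooden lip's uphill face, which crosses both lanes at the low end: x = -0.0945, y = 0, z = 0.012 in the axes of ramp; same axes. The lip is 12 mm high above the floor and 10 mm thick.
- strip (a point): crest of the fixed half-round copper strips, 3 mm high and 9 mm wide, one across each lane: x = 0.0543, y = 0 (between the lanes), z = 0.003 in the axes of ramp; same axes. Once over the strip a collar cannot roll back.
- stop (a point): foot of the downhill face of the dark steel stop board, which crosses both lanes: x = 0.1015, y = 0, z = 0 in the axes of ramp; same axes. The board is 45 mm high.
- left_seat (a point): where the centre of a collar lies when seated between strip and stop board in the left (+y) lane: x = 0.070, y = 0.047, z = 0.030 in the axes of ramp; same axes. A seated collar has 1.5 mm of play either way along x.
- right_seat (a point): the same for the right (-y) lane: x = 0.070, y = -0.047, z = 0.030 in the axes of ramp; same axes.
- candle_cup: loose silver-grey candle cup standing on the bench, 60 mm across the foot, 65 mm high; origin at the centre of its underside. Leave alone.
- mould_block: loose wooden block with a plaster mould half on it, 100 x 70 x 55 mm; origin at the centre of its underside. Leave alone.
- rosette: loose steel-grey round rosette, 56 mm across, 16 mm high, lying on the bench; origin at the centre of its underside. Leave alone.
Mind the look-alikes: they are no part of the job. What is shaped like the pewter_collar but pink is not meant.

How it is judged:
By the outcome, as a careful person would: the job done as asked, in the order asked, and still so for the second after the job is handed in, with the robot touching nothing.
It also fails if it takes over 34 s, if anything falls off the work surface, if the arm or the gripper's body presses on something with over 40 N, if the wrist force passes 120 N, or if a joint passes its speed limit or range.

### The arm

A 7-joint arm with a two-finger parallel gripper is mounted at the origin on the work surface. World frame = base frame: x ahead of the robot, y to its left, z up, the work surface at z = 0. Lengths are in m, angles in rad, forces in N, time in s.
With the tool pointing down it reaches from about 0.4 to 0.75 m from the base axis. Payload 19.5 kg.
Tool frame: the origin (TCP) lies on the centre line of the jaws, within the pads' length; the fingertips stand bot.tip_reach ahead of it and the grasp point (between the pads) lies 11 mm behind it (bot.tip_reach is the distance from the TCP to the fingertips, in m); z points along the fingers, y is the line along which they close (so a half turn about z gives the same grasp; the last joint's range is limited). The gripper opens to 85 mm and grips with 20 to 120 N. Pads are 22 mm wide; open, the fingers measure 114 mm over their backs; the gripper's body (76 mm by 85 mm) begins 54 mm behind the grasp point. The pads swing forward as they close: fully open they stand 13 mm farther back than shut.
Start: joints at [1.162, 0.707, -0.028, 1.485, 0.022, 0.951, -0.075], TCP at [0.206, -0.537, 0.239] pointing down, gripper open.
Joint ranges: [-2.71, 2.71], [-0.32, 2.16], [-1.57, 1.52], [0, 2.45], [-1.46, 4.6], [0, 2.02], [-2.83, 2.83]. Speed limits (rad/s): [1.89, 1.89, 2.57, 2.57, 3.01, 3.01, 3.01].

### API

Orientations are given as a rotation vector (axis times angle).
In Python, from cell import bot gives the robot as it stands.
- The arm moves only by the tool apply_moves, never from a script. Its arguments are lists of equal length, an entry for each row: "gripper": the opening, from -1 (shut) to 1 (fully open); "linear": the shift along the tool's x, y, z as a fraction of full scale, a list of three; "angular": the turn, a rotation vector about the tool's x, y, z as a fraction of full scale, a list of three. In form: {"gripper": [gripper, ...], "linear": [[x, y, z], ...], "angular": [[ax, ay, az], ...]}. A call has exactly 8 rows; each row is the pose to reach, as a shift and turn from the pose commanded when the call began, along the tool's axes at that moment; what a row does not reach only later rows make up. Full scale, the value 1, is 0.75 m for a shift and 90 degrees for a turn. A row lasts 1/12 s, in which the tool goes at most 41.7 mm and 7.16 degrees, less where a joint would pass 70% of its speed; a pose out of reach is approached as far as the arm can. A call with a number of a shift or a turn outside -1 to 1 is refused whole. A call with a gripper value outside its range is refused whole. The fingers move at their own pace and stop on an object; "newtons" is the grip in N (left out, the last holds). Time passes only in rows, so rows that repeat a pose let the fingers close, or fill a call up. It gives the time, the measured TCP pose, the force, the opening and the grip force at its end, in the units of the state.
- bot.get_obs(): the state, without advancing time (a new reading comes with each control period).
- bot.get_image(name): name is "scene" or "side" or "wrist"; returns the picture (480x640x3 uint8, blue, green, red); there is no depth.
- bot.camera_model(name): a dict with "K" (3x3 intrinsics, pixels), "dist_coeffs" ([k1, k2, p1, p2, k3] as OpenCV has them; the pictures are not rectified), "R" (3x3) and "t" (3): a world point X has camera coordinates R X + t. Camera axes: x right, y down, z forward; pixel columns grow to the right and rows downward; lengths in m; the calibration is good to about 2 mm. A picture is of the moment at which its call begins: read the wrist's pose just before it. camera_model takes no time and is no camera call; for the wrist camera it gives the pose at the moment of the call.
- bot.finish_job(): hands the job in; it is judged then, once.
The state is a dict: "time": time; "q": joint angles; "joint_velocities": joint speeds; "effort": joint torques, N m; "eef_pos": TCP position; "eef_rot": TCP orientation; "wrist_force": force on the tool from outside, world axes, zero at the start; "ft_torque": the same for the moment, N m; "grip_width": finger opening in m; "grasp_force": force on a finger pad.
Only numpy, scipy, OpenCV 4.12 (cv2) and the standard library are available. Lean on these libraries where they do the work, as an engineer would, in place of code of your own. Each camera call takes 0.05 s, during which the arm holds its last target. There are 200 camera calls.

## Working session

There is one attempt and no reset: what is moved stays moved. The work goes in short steps, Python scripts to look and compute and a tool call to move; the robot and the scene stay as the last step left them, time stands still between calls to the robot, and variables do not carry over. Pictures are saved under pics/ and viewed, at most 12 in all, crops included, and the job is handed in when it is done.

Besides the shell and the picture viewer there is one more tool, called after ">>>" in YAML: its name, and indented under it one key for each argument. apply_moves: Moves the arm, as the interface text tells. Shift numbers are shares of 0.75 m and turn numbers shares of 90 degrees, none past 1 either way. Its arguments: {"type":"object","properties":{"gripper":{"type":"array","items":{"type":"number"}},"linear":{"type":"array","items":{"type":"array","items":{"type":"number"}}},"angular":{"type":"array","items":{"type":"array","items":{"type":"number"}}},"newtons":{"type":"number"}},"required":["gripper","linear","angular"]}

```bash
mkdir -p pics; python3 - <<'E'
from cell import bot
import cv2,numpy as np
print(bot.get_obs()); print(bot.tip_reach)
for n in ["scene","side"]:
    cv2.imwrite(f"pics/{n}0.png",bot.get_image(n)); m=bot.camera_model(n); print(n,m)
E
```

```text
{'time': 0.0, 'q': array([ 1.16225073,  0.70714904, -0.02761678,  1.48497104,  0.02199658,
        0.95090305, -0.07550798]), 'joint_velocities': array([-5.58901676e-05, -1.59252632e-03,  1.04120877e-03, -7.92115570e-04,
        1.42824762e-03,  9.07197661e-05, -2.32039790e-04]), 'effort': array([-8.34047496e-04, -8.83225465e+01,  1.23452358e+00, -2.36170810e+01,
        1.69876049e-02,  6.50023532e-03,  9.61082861e-06]), 'eef_pos': array([ 0.20614799, -0.53650943,  0.2388076 ]), 'eef_rot': array([-3.08781182e+00, -5.72796626e-01,  3.74990086e-04]), 'wrist_force': array([-0.53275914, -0.56304802,  0.36825437]), 'ft_torque': array([0.0120783 , 0.03150848, 0.02386024]), 'grasp_force': 0.0, 'grip_width': 0.08531447167163163}
0.008
scene {'K': array([[492.42770057,   0.        , 323.37230612],
       [  0.        , 492.42770057, 239.27251606],
       [  0.        ,   0.        ,   1.        ]]), 'dist_coeffs': array([-0.01356526,  0.        ,  0.        ,  0.        ,  0.        ]), 'R': array([[ 0.34501031,  0.9384592 ,  0.01619333],
       [ 0.65216952, -0.22728126, -0.72319994],
       [-0.67501319,  0.26007223, -0.69044886]]), 't': array([-0.26037077, -0.29133611,  1.33677672])}
side {'K': array([[534.43194273,   0.        , 308.88232332],
       [  0.        , 534.43194273, 247.79533935],
       [  0.        ,   0.        ,   1.        ]]), 'dist_coeffs': array([-0.16184862,  0.        ,  0.        ,  0.        ,  0.        ]), 'R': array([[-0.93140502, -0.36397379,  0.00278681],
       [-0.19570707,  0.49432746, -0.84695874],
       [ 0.30689319, -0.78940702, -0.53165132]]), 't': array([0.53914786, 0.13714277, 0.87853784])}
```

View pics/scene0.png

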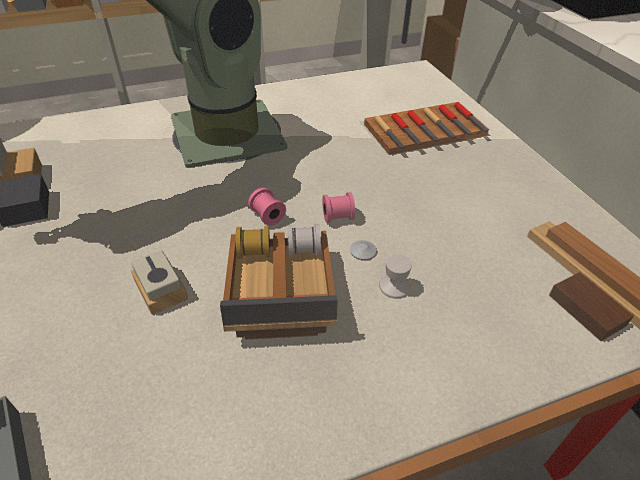

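View pics/side0.png

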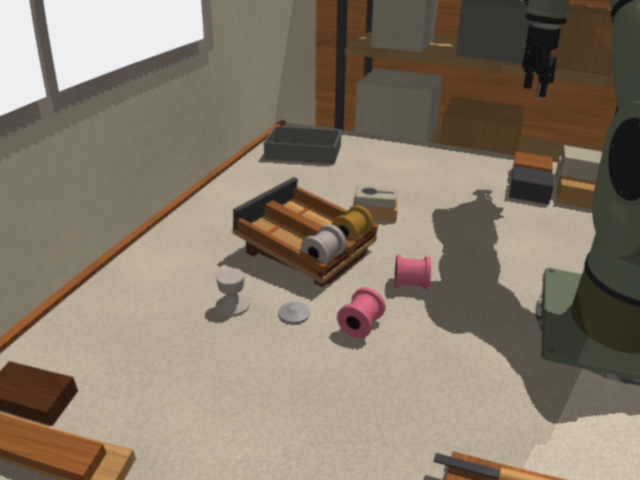

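The scene view shows the silver collar at (305,238), the brass one at (255,240), and the stop board along the gutter's near edge at (222..336, 300). The side view has silver at (323,244) and brass at (353,224). Possible look-alikes (scene pixels):
- brass collar (255,240)
- pink bobbins (268,205) and (339,207)
- candle cup (397,275)
- rosette (364,250)

I choose the silver one in the lane at (305,238), which is the left lane (+y), and will check it in a close crop.

```bash
python3 - <<'E'
import cv2,numpy as np
a=cv2.imread("pics/scene0.png")[215:345,210:350]; b=cv2.imread("pics/side0.png")[170:290,225:385]
a=cv2.resize(a,None,fx=4,fy=4,interpolation=cv2.INTER_CUBIC);cv2.imwrite("pics/ca.png",a)
b=cv2.resize(b,None,fx=5,fy=5,interpolation=cv2.INTER_CUBIC);cv2.imwrite("pics/cb.png",b)
E
```

```text
(no output)
```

View pics/ca.png

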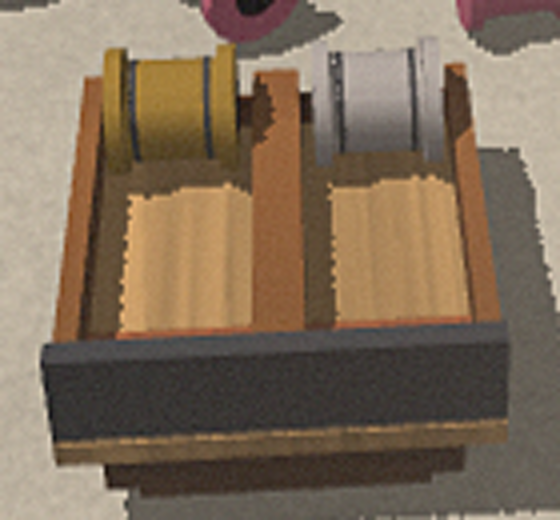

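View pics/cb.png

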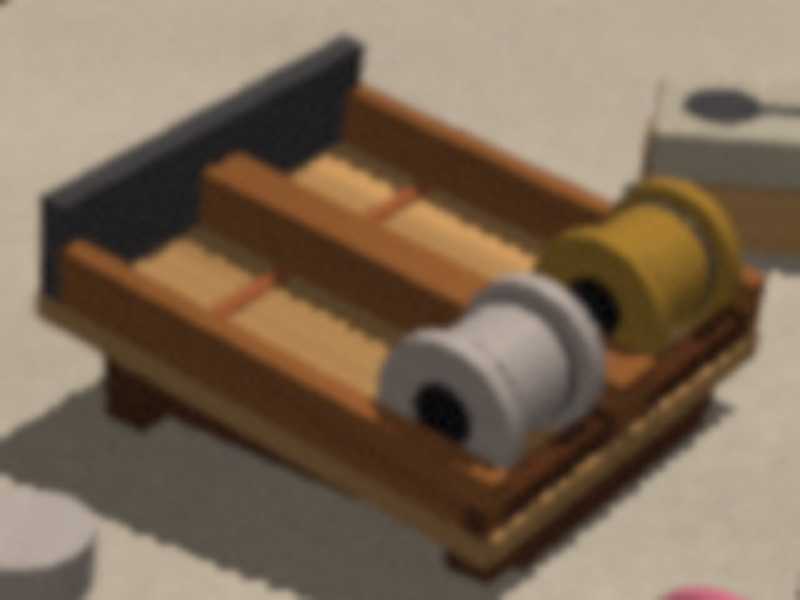

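The crops confirm the target: a silver-grey bobbin lying in the left lane (scene crop (378,100), side crop (490,370)) with brass in the right lane, and copper strips near the dark board. Next I measure.

```bash
cat > h.py <<'E'
import cv2,numpy as np
from cell import bot
def ray(n,uv,m=None):
    m=m or bot.camera_model(n)
    p=cv2.undistortPoints(np.array([[uv]],float),m["K"],m["dist_coeffs"])[0,0]
    R=m["R"];return -R.T@m["t"],R.T@np.array([p[0],p[1],1.])
def onz(n,uv,z,m=None):
    c,d=ray(n,uv,m);return c+d*(z-c[2])/d[2]
def tri(uva,uvb):
    c1,d1=ray("scene",uva);c2,d2=ray("side",uvb)
    s=np.linalg.lstsq(np.c_[d1,-d2],c2-c1,rcond=None)[0]
    a,b=c1+s[0]*d1,c2+s[1]*d2;return (a+b)/2,np.linalg.norm(a-b)
E
python3 - <<'E'
from h import *
np.set_printoptions(precision=4,suppress=True)
A=lambda u,v:(210+(u+.5)/4-.5,215+(v+.5)/4-.5)
B=lambda u,v:(225+(u+.5)/5-.5,170+(v+.5)/5-.5)
P={}
for k,a,b in [("stop+y",(507,326),(48,205)),("stop-y",(52,345),(362,43)),("silver",(377,100),(491,368)),("brass",(170,104),(640,262))]:
    P[k],e=tri(A(*a),B(*b));print(k,P[k],e)
    if 'stop' in k: print(onz("scene",A(*a),.102),onz("side",B(*b),.102))
    else: print(onz("scene",A(*a),.0663),onz("side",B(*b),.0663))
for k,a in [("wall+y outer lip end",(467,64)),("wall-y outer lip end",(86,78)),("mid",(256,72)),("mid2",(298,72))]: print(k,onz("scene",A(*a),.058))
for k,a in [("+y",(475,515)),("-y",(760,275))]: print(k,onz("side",B(*a),.058))
d=P["stop+y"]-P["stop-y"];print(np.degrees(np.arctan2(-d[0],d[1])),np.linalg.norm(d))
d=P["silver"]-P["brass"];print(np.degrees(np.arctan2(-d[0],d[1])),np.linalg.norm(d))
E
```

```text
stop+y [0.7156 0.0367 0.1028] 0.004171365602831065
[0.713  0.0359 0.102 ] [0.7172 0.0379 0.102 ]
stop-y [ 0.6615 -0.1391  0.1026] 0.0017267890506180294
[ 0.6619 -0.1386  0.102 ] [ 0.6618 -0.1416  0.102 ]
silver [0.5375 0.0385 0.0696] 0.0016618217577589903
[0.5352 0.0399 0.0663] [0.5389 0.0324 0.0663]
brass [ 0.5096 -0.0549  0.071 ] 0.0012783727733287754
[ 0.5054 -0.0538  0.0663] [ 0.5116 -0.064   0.0663]
wall+y outer lip end [0.5172 0.0926 0.058 ]
wall-y outer lip end [ 0.4655 -0.0864  0.058 ]
mid [ 0.4886 -0.0071  0.058 ]
mid2 [0.4953 0.0123 0.058 ]
+y [0.5154 0.1122 0.058 ]
-y [ 0.4681 -0.086   0.058 ]
-17.120374993309742 0.18393856817776927
-16.62654811918856 0.09752915298560484
```

```bash
cat >> h.py <<'E'
from scipy.spatial.transform import Rotation as Ro
YAW=np.radians(-16.9)
RAMP=np.array([.594,-.028,.045])
RR=Ro.from_euler("ZY",[YAW,-np.radians(7)]).as_matrix()
def W(x,y,z): return RAMP+RR@np.array([x,y,z])
def inr(p): return RR.T@(np.array(p)-RAMP)
def plan(p):   # shift fractions to TCP target p, turn to tool y along uphill
    o=bot.get_obs();R=Ro.from_rotvec(o["eef_rot"]).as_matrix()
    G=np.c_[[-np.sin(YAW),np.cos(YAW),0],[np.cos(YAW),np.sin(YAW),0],[0,0,-1]]
    print("t",o["time"],"tcp",o["eef_pos"].round(4),"ramp",inr(o["eef_pos"]).round(4),"F",o["wrist_force"].round(2))
    print("lin",(R.T@(np.array(p)-o["eef_pos"])/.75).round(4),"ang",(Ro.from_matrix(R.T@G).as_rotvec()/(np.pi/2)).round(4))
E
python3 - <<'E'
from h import *
for uv in [(339,207),(268,205)]: print(onz("scene",uv,.03))
print(W(-.07,.047,.03))
p=W(-.14,.047,.03);p[2]=.13;print(p);plan(p)
E
```

```text
[0.42700431 0.15607921 0.03      ]
[0.37023542 0.01264381 0.03      ]
[0.5376871  0.03823054 0.06624553]
[0.47120939 0.05842802 0.13      ]
t 0.1 tcp [ 0.2062 -0.5366  0.2389] ramp [-0.198  -0.5993  0.2197] F [ 0.86  0.86 -1.21]
lin [ 0.6144 -0.6136  0.1457] ang [-6.000e-04 -2.000e-04 -5.787e-01]
```

>>> apply_moves:
  gripper: [-1,-1,-1,-1,-1,-1,-1,-1]
  linear:
    - [0.04,-0.04,0]
    - [0.08,-0.08,0]
    - [0.12,-0.12,0]
    - [0.16,-0.16,0]
    - [0.2,-0.2,0]
    - [0.24,-0.24,0]
    - [0.28,-0.28,0]
    - [0.31,-0.31,0]
  angular:
    - [0,0,-0.04]
    - [0,0,-0.08]
    - [0,0,-0.12]
    - [0,0,-0.16]
    - [0,0,-0.2]
    - [0,0,-0.24]
    - [0,0,-0.28]
    - [0,0,-0.3]
  newtons: 20

```text
time: 0.77
eef_pos: [0.3403, -0.234, 0.2393]
eef_rot: [-2.867, -1.284, -0.0]
wrist_force: [0.8, -0.3, -0.2]
grip_width: -0.0002
grasp_force: 0.0
```

```bash
python3 - <<'E'
from h import *
p=W(-.14,.047,.03);p[2]=.13;plan(p)
E
```

```text
t 0.7667 tcp [ 0.3403 -0.234   0.2393] ramp [-0.1578 -0.2709  0.2152] F [ 0.79 -0.27 -0.18]
lin [ 0.4071 -0.1293  0.1459] ang [-1.00e-04 -2.00e-04 -2.76e-01]
```

>>> apply_moves:
  gripper: [-1,-1,-1,-1,-1,-1,-1,-1]
  linear:
    - [0.05,-0.016,0]
    - [0.1,-0.032,0]
    - [0.15,-0.048,0]
    - [0.2,-0.064,0]
    - [0.26,-0.082,0]
    - [0.31,-0.098,0]
    - [0.36,-0.114,0]
    - [0.4071,-0.1293,0.03]
  angular:
    - [0,0,-0.04]
    - [0,0,-0.08]
    - [0,0,-0.12]
    - [0,0,-0.16]
    - [0,0,-0.2]
    - [0,0,-0.24]
    - [0,0,-0.276]
    - [0,0,-0.276]

```text
time: 1.43
eef_pos: [0.4729, 0.0566, 0.22]
eef_rot: [2.522, 1.87, 0.007]
wrist_force: [1.4, 0.0, 0.2]
grip_width: 0.0003
grasp_force: 0.0
```

```bash
python3 - <<'E'
from h import *
p=W(-.14,.047,.03);p[2]=.13;plan(p)
E
```

```text
t 1.4333 tcp [0.4729 0.0566 0.22  ] ramp [-0.1181  0.0458  0.1908] F [1.39 0.04 0.15]
lin [ 0.0013 -0.0034  0.12  ] ang [ 0.0025 -0.0016  0.0003]
```

>>> apply_moves:
  gripper: [-1,-1,-1,-1,-1,-1,-1,-1]
  linear:
    - [0,0,0.03]
    - [0,0,0.06]
    - [0,0,0.09]
    - [0,0,0.12]
    - [0,0,0.14]
    - [0,0,0.155]
    - [0,0,0.155]
    - [0,0,0.155]
  angular:
    - [0,0,0]
    - [0,0,0]
    - [0,0,0]
    - [0,0,0]
    - [0,0,0]
    - [0,0,0]
    - [0,0,0]
    - [0,0,0]

```text
time: 2.1
eef_pos: [0.471, 0.0537, 0.1017]
eef_rot: [-2.527, -1.865, 0.001]
wrist_force: [-0.9, -0.7, 0.0]
grip_width: -0.0001
grasp_force: 0.0
```

```bash
python3 - <<'E'
from h import *
a=bot.get_image("scene")[135:285,230:350];b=bot.get_image("side")[150:300,280:440];w=bot.get_image("wrist")
m=bot.camera_model("wrist")
cv2.imwrite("pics/w1.png",w)
a=cv2.resize(a,(360,450));b=cv2.resize(b,(440,412));b=cv2.copyMakeBorder(b,0,38,0,0,cv2.BORDER_CONSTANT)
cv2.imwrite("pics/m1.png",np.hstack([a,b]))
p=W(-.14,.047,.03);p[2]=.064;plan(p)
E
```

```text
t 2.25 tcp [0.4715 0.0536 0.1025] ramp [-0.1329  0.0425  0.0743] F [ 0.27 -0.22  0.32]
lin [ 0.006  -0.0023  0.0514] ang [ 0.0005 -0.0003 -0.0028]
```

View pics/m1.png

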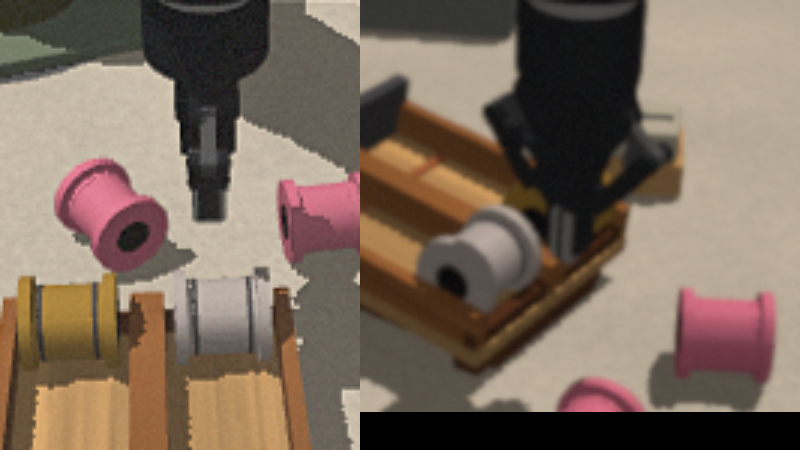

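View pics/w1.png

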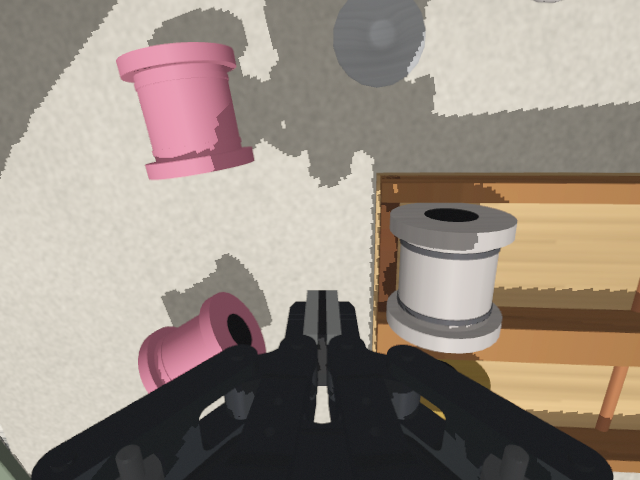

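The tip is visible at (568,260) in the montage, just behind the collar and over the lip. The wrist view shows fingers at (322,300) level with the low end of the waist region; collar waist is at x≈400–495, y≈250–310. I need the height of the knuckles relative to the tip before going lower.

```bash
python3 - <<'E'
from h import *
np.set_printoptions(precision=4,suppress=True)
o=bot.get_obs();p=o["eef_pos"];print(p)
v=np.array([-np.sin(YAW),np.cos(YAW),0]);u=np.array([np.cos(YAW),np.sin(YAW),0])
for k,uv in [("tip",(568,262)),("tipfront",(552,250)),("tiprear",(588,252)),("rear knuckle low",(622,197)),("rear knuckle out",(668,155)),("front knuckle out",(487,105)),("front low",(528,180))]:
    c,d=ray("side",(280+(uv[0]-360)/2.75,150+uv[1]/2.75));q=c+d*(v@(p+v*.008-c))/(v@d)-p
    print(k,"along u",q@u,"z rel tcp",q[2])
# wrist: collar rims / waist, at axis height
m=bot.camera_model("wrist")
for uv in [(450,215),(447,280),(445,340),(375,350)]: print(uv,inr(onz("wrist",uv,.0663,m)))
print("axis wrist cam pos",-m["R"].T@m["t"]-p)
# silver waist/ brass/ tip lateral
print("tip top px scene",inr(onz("scene",(230+208/3,135+218/3),p[2]-.008)))
g=cv2.cvtColor(cv2.imread("pics/w1.png"),cv2.COLOR_BGR2GRAY)
E
```

```text
[0.4715 0.0536 0.1025]
tip along u -0.006259057482886724 z rel tcp -0.0067311760448321295
tipfront along u 0.006146614734453574 z rel tcp -0.0026237925163043324
tiprear along u -0.02042028745342501 z rel tcp 0.006025530282900329
rear knuckle low along u -0.04153317976767693 z rel tcp 0.05242035741266106
rear knuckle out along u -0.06968902342994467 z rel tcp 0.08988810000651994
front knuckle out along u 0.0592980255916242 z rel tcp 0.0823922782320204
front low along u 0.026501015803097865 z rel tcp 0.040657277358393154
(450, 215) [-0.0728  0.0786  0.0304]
(447, 280) [-0.0704  0.0428  0.0301]
(445, 340) [-0.0674  0.0053  0.0297]
(375, 350) [-0.1067 -0.0009  0.0346]
axis wrist cam pos [0.0243 0.0776 0.1351]
tip top px scene [-0.1303  0.041   0.0659]
```

>>> apply_moves:
  gripper: [-1,-1,-1,-1,-1,-1,-1,-1]
  linear:
    - [0.003,0,0.016]
    - [0.003,0,0.032]
    - [0.003,0,0.047]
    - [0.003,0,0.047]
    - [0.003,0.01,0.047]
    - [0.003,0.02,0.047]
    - [0.003,0.027,0.047]
    - [0.003,0.027,0.047]
  angular:
    - [0,0,0]
    - [0,0,0]
    - [0,0,0]
    - [0,0,0]
    - [0,0,0]
    - [0,0,0]
    - [0,0,0]
    - [0,0,0]

```text
time: 2.92
eef_pos: [0.4927, 0.0492, 0.0671]
eef_rot: [2.528, 1.863, 0.003]
wrist_force: [0.4, -0.9, -0.8]
grip_width: -0.0002
grasp_force: 0.0
```

```bash
python3 - <<'E'
from h import *
plan(W(-.105,.045,.032))
w=bot.get_image("wrist");b=bot.get_image("side")[150:300,240:420]
cv2.imwrite("pics/m2.png",np.hstack([w[100:,160:560],cv2.resize(b,(400,380))]))
E
```

```text
t 2.9167 tcp [0.4927 0.0492 0.0671] ramp [-0.1158  0.0444  0.0365] F [ 0.38 -0.9  -0.77]
lin [0.0009 0.015  0.0043] ang [ 0.0011 -0.0005 -0.0035]
```

View pics/m2.png

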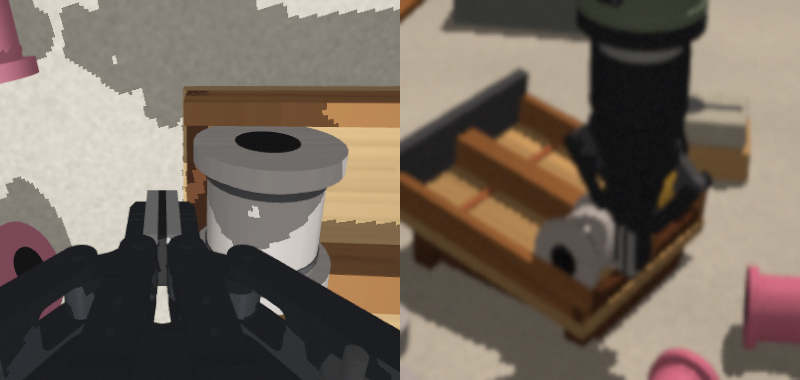

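Fingertips lie inside the waist just behind the collar, clear of both rims. I start pushing slowly along the slope.

>>> apply_moves:
  gripper: [-1,-1,-1,-1,-1,-1,-1,-1]
  linear:
    - [0.001,0.0035,0]
    - [0.001,0.007,0]
    - [0.001,0.0105,0]
    - [0.001,0.014,0]
    - [0.001,0.0175,-0.0005]
    - [0.001,0.021,-0.001]
    - [0.001,0.0245,-0.0015]
    - [0.001,0.028,-0.002]
  angular:
    - [0,0,0]
    - [0,0,0]
    - [0,0,0]
    - [0,0,0]
    - [0,0,0]
    - [0,0,0]
    - [0,0,0]
    - [0,0,0]

```text
time: 3.68
eef_pos: [0.5117, 0.0443, 0.0681]
eef_rot: [-2.528, -1.865, 0.0]
wrist_force: [-1.3, 0.2, 1.2]
grip_width: -0.0001
grasp_force: 0.5
```

>>> apply_moves:
  gripper: [-1,-1,-1,-1,-1,-1,-1,-1]
  linear:
    - [0,0.0035,-0.0004]
    - [0,0.007,-0.0009]
    - [0,0.0105,-0.0013]
    - [0,0.014,-0.0017]
    - [0,0.0175,-0.0021]
    - [0,0.021,-0.0026]
    - [0,0.0245,-0.003]
    - [0,0.028,-0.0034]
  angular:
    - [0,0,0]
    - [0,0,0]
    - [0,0,0]
    - [0,0,0]
    - [0,0,0]
    - [0,0,0]
    - [0,0,0]
    - [0,0,0]

```text
time: 4.35
eef_pos: [0.5318, 0.0381, 0.0706]
eef_rot: [-2.528, -1.865, -0.0]
wrist_force: [-0.3, -0.6, 0.1]
grip_width: 0.0
grasp_force: 0.5
```

```bash
python3 - <<'E'
from h import *
plan(W(.036,.045,.036))
w=bot.get_image("wrist");b=bot.get_image("side")[150:300,220:400]
cv2.imwrite("pics/m3.png",np.hstack([w[100:,160:560],cv2.resize(b,(400,380))]))
E
```

```text
t 4.35 tcp [0.5318 0.0381 0.0706] ramp [-0.075   0.0452  0.035 ] F [-0.33 -0.62  0.05]
lin [ 0.0004  0.1467 -0.0193] ang [-0.     -0.0001 -0.0027]
```

View pics/m3.png

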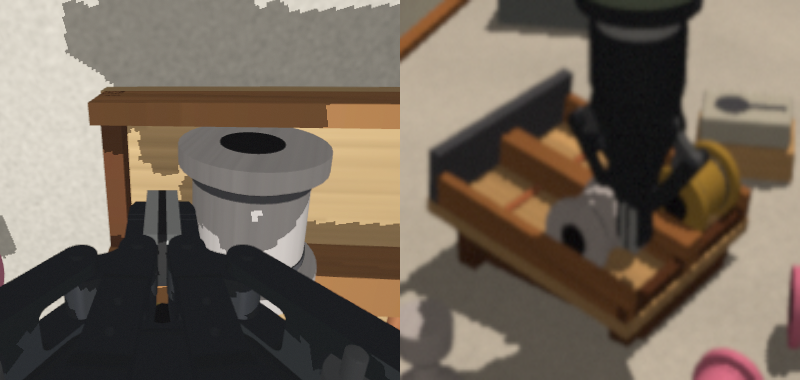

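The collar is rolling up ahead of the fingertips, and the brass collar is undisturbed.

>>> apply_moves:
  gripper: [-1,-1,-1,-1,-1,-1,-1,-1]
  linear:
    - [0,0.0035,-0.0004]
    - [0,0.007,-0.0009]
    - [0,0.0105,-0.0013]
    - [0,0.014,-0.0017]
    - [0,0.0175,-0.0021]
    - [0,0.021,-0.0026]
    - [0,0.0245,-0.003]
    - [0,0.028,-0.0034]
  angular:
    - [0,0,0]
    - [0,0,0]
    - [0,0,0]
    - [0,0,0]
    - [0,0,0]
    - [0,0,0]
    - [0,0,0]
    - [0,0,0]

```text
time: 5.12
eef_pos: [0.5519, 0.0319, 0.0732]
eef_rot: [-2.528, -1.865, -0.0]
wrist_force: [-0.1, -0.2, 0.0]
grip_width: -0.0001
grasp_force: 0.5
```

>>> apply_moves:
  gripper: [-1,-1,-1,-1,-1,-1,-1,-1]
  linear:
    - [0,0.0035,-0.0004]
    - [0,0.007,-0.0009]
    - [0,0.0105,-0.0013]
    - [0,0.014,-0.0017]
    - [0,0.0175,-0.0021]
    - [0,0.021,-0.0026]
    - [0,0.0245,-0.003]
    - [0,0.028,-0.0034]
  angular:
    - [0,0,0]
    - [0,0,0]
    - [0,0,0]
    - [0,0,0]
    - [0,0,0]
    - [0,0,0]
    - [0,0,0]
    - [0,0,0]

```text
time: 5.78
eef_pos: [0.5719, 0.0257, 0.0757]
eef_rot: [-2.528, -1.865, 0.0]
wrist_force: [-0.4, 0.0, 1.0]
grip_width: -0.0001
grasp_force: 0.5
```

>>> apply_moves:
  gripper: [-1,-1,-1,-1,-1,-1,-1,-1]
  linear:
    - [0,0.0035,-0.0004]
    - [0,0.007,-0.0009]
    - [0,0.0105,-0.0013]
    - [0,0.014,-0.0017]
    - [0,0.0175,-0.0021]
    - [0,0.021,-0.0026]
    - [0,0.0245,-0.003]
    - [0,0.028,-0.0034]
  angular:
    - [0,0,0]
    - [0,0,0]
    - [0,0,0]
    - [0,0,0]
    - [0,0,0]
    - [0,0,0]
    - [0,0,0]
    - [0,0,0]

```text
time: 6.45
eef_pos: [0.592, 0.0195, 0.0782]
eef_rot: [-2.528, -1.865, -0.0]
wrist_force: [-0.7, 0.2, 0.4]
grip_width: 0.0001
grasp_force: 0.5
```

```bash
python3 - <<'E'
from h import *
plan(W(.036,.045,.036))
w=bot.get_image("wrist");b=bot.get_image("side")[140:290,210:390]
cv2.imwrite("pics/m4.png",np.hstack([w[100:,160:560],cv2.resize(b,(400,380))]))
E
```

```text
t 6.45 tcp [0.592  0.0195 0.0782] ramp [-0.0115  0.0449  0.0349] F [-0.66  0.23  0.36]
lin [ 0.0004  0.0627 -0.0092] ang [-0.     -0.     -0.0027]
```

View pics/m4.png

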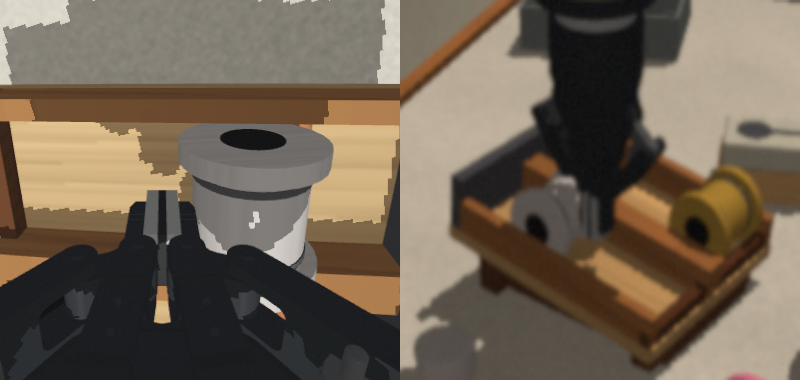

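>>> apply_moves:
  gripper: [-1,-1,-1,-1,-1,-1,-1,-1]
  linear:
    - [0,0.003,-0.0004]
    - [0,0.006,-0.0007]
    - [0,0.009,-0.0011]
    - [0,0.012,-0.0015]
    - [0,0.015,-0.0018]
    - [0,0.018,-0.0022]
    - [0,0.02,-0.0025]
    - [0,0.022,-0.0027]
  angular:
    - [0,0,0]
    - [0,0,0]
    - [0,0,0]
    - [0,0,0]
    - [0,0,0]
    - [0,0,0]
    - [0,0,0]
    - [0,0,0]

```text
time: 7.22
eef_pos: [0.606, 0.0152, 0.0802]
eef_rot: [-2.525, -1.864, 0.005]
wrist_force: [-20.4, 4.4, 14.9]
grip_width: -0.0001
grasp_force: 11.7
```

>>> apply_moves:
  gripper: [-1,-1,-1,-1,-1,-1,-1,-1]
  linear:
    - [0,0.002,-0.0002]
    - [0,0.004,-0.0005]
    - [0,0.006,-0.0007]
    - [0,0.008,-0.001]
    - [0,0.01,-0.0012]
    - [0,0.012,-0.0015]
    - [0,0.014,-0.0017]
    - [0,0.016,-0.002]
  angular:
    - [0,0,0]
    - [0,0,0]
    - [0,0,0]
    - [0,0,0]
    - [0,0,0]
    - [0,0,0]
    - [0,0,0]
    - [0,0,0]

```text
time: 7.88
eef_pos: [0.6124, 0.0135, 0.0826]
eef_rot: [-2.518, -1.862, 0.018]
wrist_force: [-17.5, 5.6, 13.2]
grip_width: 0.0001
grasp_force: 8.6
```

>>> apply_moves:
  gripper: [-1,-1,-1,-1,-1,-1,-1,-1]
  linear:
    - [0,0.002,-0.0002]
    - [0,0.004,-0.0005]
    - [0,0.006,-0.0007]
    - [0,0.008,-0.001]
    - [0,0.01,-0.0012]
    - [0,0.012,-0.0015]
    - [0,0.014,-0.0017]
    - [0,0.016,-0.002]
  angular:
    - [0,0,0]
    - [0,0,0]
    - [0,0,0]
    - [0,0,0]
    - [0,0,0]
    - [0,0,0]
    - [0,0,0]
    - [0,0,0]

```text
time: 8.55
eef_pos: [0.6306, 0.0076, 0.0832]
eef_rot: [-2.528, -1.865, -0.0]
wrist_force: [0.3, 0.2, -0.6]
grip_width: 0.0001
grasp_force: 0.0
```

```bash
python3 - <<'E'
from h import *
plan(W(.036,.045,.036))
w=bot.get_image("wrist");b=bot.get_image("side")[140:290,210:390]
cv2.imwrite("pics/m5.png",np.hstack([w[100:,160:560],cv2.resize(b,(400,380))]))
E
```

```text
t 8.55 tcp [0.6306 0.0076 0.0832] ramp [0.0292 0.0447 0.0349] F [ 0.27  0.25 -0.63]
lin [ 0.0004  0.0089 -0.0026] ang [-0.     -0.0001 -0.0028]
```

View pics/m5.png

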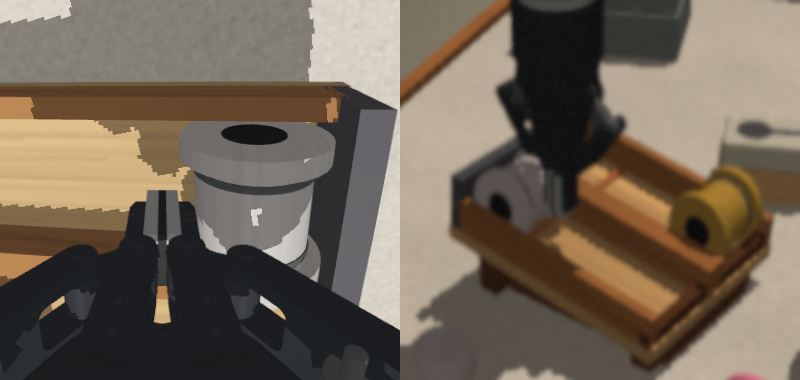

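The collar has crossed the strip and sits by the board, with the finger force back to zero. A small slow nudge will confirm it is against the board.

>>> apply_moves:
  gripper: [-1,-1,-1,-1,-1,-1,-1,-1]
  linear:
    - [0,0.001,0]
    - [0,0.002,-0.0002]
    - [0,0.003,-0.0003]
    - [0,0.004,-0.0005]
    - [0,0.005,-0.0006]
    - [0,0.006,-0.0007]
    - [0,0.007,-0.0008]
    - [0,0.007,-0.0008]
  angular:
    - [0,0,0]
    - [0,0,0]
    - [0,0,0]
    - [0,0,0]
    - [0,0,0]
    - [0,0,0]
    - [0,0,0]
    - [0,0,0]

```text
time: 9.32
eef_pos: [0.6344, 0.0067, 0.0837]
eef_rot: [-2.526, -1.865, 0.003]
wrist_force: [-8.4, 3.3, 4.3]
grip_width: -0.0001
grasp_force: 5.0
```

Firm contact with about 9 N against the board. I back off slowly along the slope, then go up.

>>> apply_moves:
  gripper: [-1,-1,-1,-1,-1,-1,-1,-1]
  linear:
    - [0,-0.001,0]
    - [0,-0.003,0]
    - [0,-0.006,0]
    - [0,-0.012,0]
    - [0,-0.02,0]
    - [0,-0.03,0]
    - [0,-0.04,0]
    - [0,-0.045,0]
  angular:
    - [0,0,0]
    - [0,0,0]
    - [0,0,0]
    - [0,0,0]
    - [0,0,0]
    - [0,0,0]
    - [0,0,0]
    - [0,0,0]

```text
time: 9.98
eef_pos: [0.6023, 0.0165, 0.084]
eef_rot: [-2.527, -1.866, 0.0]
wrist_force: [0.0, 0.7, -0.3]
grip_width: 0.0004
grasp_force: 0.0
```

>>> apply_moves:
  gripper: [-1,-1,-1,-1,-1,-1,-1,-1]
  linear:
    - [0,0,-0.02]
    - [0,0,-0.05]
    - [0,0,-0.08]
    - [0,0,-0.11]
    - [0,0,-0.14]
    - [0,0,-0.17]
    - [0,-0.02,-0.2]
    - [0,-0.02,-0.2]
  angular:
    - [0,0,0]
    - [0,0,0]
    - [0,0,0]
    - [0,0,0]
    - [0,0,0]
    - [0,0,0]
    - [0,0,0]
    - [0,0,0]

```text
time: 10.65
eef_pos: [0.5886, 0.0214, 0.2378]
eef_rot: [2.526, 1.865, 0.007]
wrist_force: [2.1, 0.2, 0.6]
grip_width: -0.0001
grasp_force: 0.0
```

```bash
python3 - <<'E'
from h import *
plan(W(.036,.045,.036))
w=bot.get_image("scene")[180:370,120:440];b=bot.get_image("side")[140:340,200:420]
cv2.imwrite("pics/m6.png",np.hstack([cv2.resize(w,(400,380)),cv2.resize(b,(400,380))]))
E
```

```text
t 10.65 tcp [0.5886 0.0214 0.2378] ramp [0.0042 0.0457 0.1937] F [2.14 0.17 0.58]
lin [-0.0011  0.0669  0.2039] ang [ 0.0027 -0.0014 -0.0024]
```

View pics/m6.png

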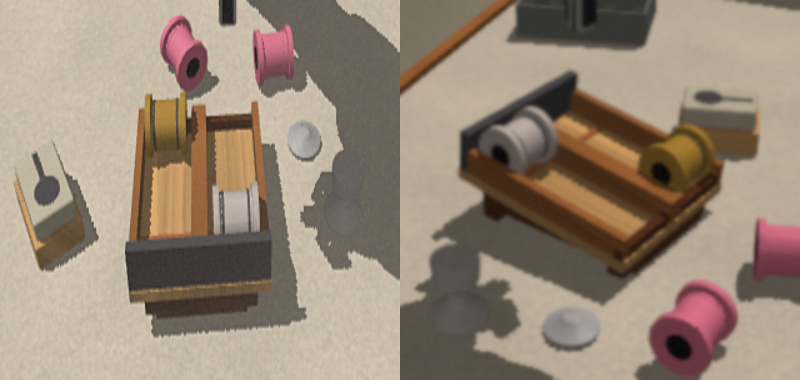

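The silver collar rests at the stop board past the strip (side view (518,138)). Brass is at its low end (680,160), and the cup, rosette and block are in place. I'm handing the job in.

```bash
python3 -c "
from cell import bot
print(bot.finish_job())"
```

```text
the job is handed in; nothing more can be done
None
```

The pewter collar is seated past the copper strip at the stop board in the left lane and stayed there after release; the brass collar, cup, rosette and mould block are where they were, and the job was handed in at about 10.7 s.

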